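Fit the keyed lens cell to the lamp base and hold it home

ROBOT

A 7-joint arm with a two-finger parallel gripper is mounted at the origin on the work surface. World frame = base frame: x ahead of the robot, y to its left, z up, the work surface at z = 0. Lengths are in mm, angles in rad, forces in N, time in s.
With the tool pointing down it reaches from about 350 to 900 mm from the base axis. Payload 19.9 kg.
Tool frame: the origin (TCP) lies on the centre line of the jaws, within the pads' length; the fingertips stand 25 mm ahead of it and the grasp point (between the pads) lies 6 mm ahead of it; z points along the fingers, y is the direction in which the jaws open and shut (so a half turn about z gives the same grasp; the last joint's range is limited). The gripper opens to 85 mm and grips with 20 to 120 N. Pads are 22 mm wide; open, the fingers measure 114 mm over their backs; the gripper's body (76 mm by 85 mm) begins 54 mm behind the grasp point. The pads swing forward as they close: fully open they stand 13 mm farther back than shut.
Start: joints at [-1.335, 0.417, -0.01, 1.614, 0.005, 1.111, -0.053], TCP at [170.789, 601.195, 256.26] pointing down, gripper open.
Joint ranges: [-2.81, 2.81], [-0.39, 2.02], [-1.27, 1.25], [0.06, 2.57], [-1.19, 4.33], [0.19, 2], [-2.82, 2.82]. Speed limits (rad/s): [1.89, 1.89, 2.39, 2.39, 3.01, 3.01, 3.01].

INTERFACE

Orientations are given as a 3x3 rotation matrix whose columns are the frame's x, y, z axes.
In Python, from plant import ctrl gives the robot as it stands. The module is installed in compiled form; this text tells all that it offers.
- The arm moves only by the tool apply_moves, never from a script. Its argument "deltas" is a list of rows, each a list of 3 entries, a list of its own where there are three numbers: the closure, from 0 (fully open) to 1 (shut), then the shift along the tool's x, y, z in mm, then the turn about the tool's z in rad. In form: [[grip, [tx, ty, tz], yaw], ...]. A call has 1 to 20 rows; each row shifts and turns the commanded pose from where the row before left it, along the tool's axes as they then stand; what a row does not reach is not made up. A row lasts 1/12 s, in which the tool goes at most 41.7 mm and 7.16 degrees, less where a joint would pass 70% of its speed; a pose out of reach is approached as far as the arm can. A call is refused whole if a number of a shift passes 41.7 or a number of a turn 0.125, either way. A call with a gripper value outside its range is refused whole. The fingers move at their own pace and stop on an object; "newtons" is the grip in N (left out, the last holds). Time passes only in rows, so rows that do not move let the fingers close. It gives the time, the measured TCP pose, the force and the opening at its end, in the units of the state.
- ctrl.get_obs(): the state, without advancing time (a new reading comes with each control period).
- ctrl.snapshot(name): name is "scene" or "top" or "wrist"; returns a dict with "image" (420x560x3 uint8, red, green, blue), "mtx" (3x3 intrinsics, pixels), "world_from_camera" (4x4, takes a point from camera to world coordinates). Camera axes: x right, y down, z forward; pixel columns grow to the right and rows downward; lengths in mm; the calibration is good to about 2 mm. A picture is of the moment at which its call begins. There is no depth.
- ctrl.sign_off(): hands the job in, once; it reports no verdict.
Trained networks look in a picture, given as the dict that the camera call returned (one of the last four; its "shot" number tells which), for a name from the list of things; names that differ only in an ending like _2 or _b are one class to them, and where a whole thing is asked for, a point or a joint stands for the part that bears it (a point fixed in the world has none). Each returns a list of dicts, best first, with "conf" (0 to 1); they miss things now and then, are a little off and sometimes report something else, mostly with a low value. They report only what shows in the picture. A call takes as long as a camera call. They do not tell look-alikes from the thing itself.
- ctrl.regions_of(picture, name): "pixels" (420x560 bool, what is visible of it) and "bbox" ([left, top, right, bottom] in pixels, round what is visible of it).
- ctrl.pinpoint(picture, name): "centre" ([column, row] in pixels: a listed point, or the origin of a listed thing).
The state is a dict: "time_s": time; "q": joint angles; "joint_vel": joint speeds; "joint_efforts": joint torques, N m; "ee_pos": TCP position; "ee_rot": TCP orientation; "contact_force": force on the tool from outside, world axes, zero at the start; "moment": the same for the moment, N m; "finger_gap": finger opening in mm.
Only numpy, scipy, OpenCV 4.12 (cv2) and the standard library are available. Lean on these libraries where they do the work, as an engineer would, in place of code of your own. Each camera call takes 0.05 s, during which the arm holds its last target. There are 200 camera calls.

TASK

Fit the knurled lens cell to the lamp base: stand it on the base's spigot with the ridge on the cell's top facing the lug on the base, turn it until its hidden keyways drop over the pins, and push it down fully home against the spring. Finish while still holding it pushed home, because the spring lifts it again when it is let go. Leave the other things on the table where they are.

Things in the scene. Friction and masses are not known exactly. Their poses are not given: they have to be found in the camera images.
- cell: Lens cell, a loose upright aluminium barrel, 50 mm tall, 0.10 to 0.21 kg, standing window up. Origin: centre of its underside; z up along its axis. Below the knurled head a smooth skirt of 51 mm diameter, open underneath. The bore is 35.5 mm in the lowest 10 mm, which four hidden keyways cut through, 90 degrees apart. A ridge 11 x 5 mm, 3 mm high stands on its top on its own -x side.
- head (a point): Middle of the cell's knurled head, on its axis, 39 mm above its underside. The head is solid, 54 mm in diameter, from 28 to 50 mm above the underside: grip it here from above, at any angle.
- ridge (a point): Top of the ridge on the cell's top, 20.5 mm from the cell's axis on its own -x side, 53 mm above its underside.
- lampbase: Lamp base, a fixed grey box 110 x 110 x 39 mm with an aluminium spigot standing upright in its middle. Origin: centre of the underside, on the table; z up. The lug is on its own -x side.
- seat (a point): Middle of the seat, 45 mm above the table: top of a boss (56 mm diameter, 6 mm high) on the lamp base, on the spigot's axis. The cell is home when its underside lies on the seat (cell origin at this point). The spigot, 34 mm in diameter, rises 22 mm above the seat; the top 3 mm are bevelled.
- pinlevel (a point): Point on the spigot's axis 10.5 mm above the seat: the top of four square 5 mm pins that stick out sideways from the spigot, 90 degrees apart, at angles not told. They carry the cell's underside at this height until its keyways are in line (play about 8 degrees either way). With the ridge facing the lug they never are; a turn of 28 to 62 degrees, either way, brings them in line.
- lug (a point): Top of the lug, a bar 16 mm long (radially), 5 mm wide and 4 mm high on the top of the lamp base, 44 mm from the spigot's axis on the base's own -x side.
- plunger (a joint): Spring plunger, a 22 mm steel disc on the spigot's top; m pressed down: 0 = free, its top 33 mm above the seat. The cell meets it with its inner top when its underside is 5 mm above the seat; at home it reads 0.005. The spring pushes up with 3 N at first and about 8 N at home, so the cell does not stay home by itself.
- marker: Bystander: marker pen lying on the table, 125 mm long along its x, 18 mm thick; origin under its middle.
- eraser: Bystander: white eraser 45 x 22 x 14 mm; origin centre of underside.
- phone: Bystander: black phone 150 x 74 x 9 mm lying flat; origin centre of underside.
- spacer: Bystander: plain smooth aluminium ring, 44 mm in diameter, 18 mm high, open through (not the lens cell); origin centre of underside.
- pencilcase: Bystander: striped pencil case 200 x 65 x 50 mm; origin centre of underside.
- book: Bystander: closed book 254 x 184 x 18 mm lying flat; origin centre of underside.
- pencup: Bystander: white cup, 72 mm in diameter, 95 mm tall; origin centre of underside.
Things that resemble listed ones, but are neither listed nor needed, are in the scene too. Of the things like the cell, leave any that is blue; of the rest the larger one is meant. Of the things shaped like the lampbase, the grey one is meant.

How it is judged:
By the outcome, as a careful person would: the job done as asked, in the order asked, and still so for the second after the job is handed in, while the arm keeps its last pose, push and grip.
It also fails if it takes over 48 s, if anything falls off the work surface, if the arm or the gripper's body presses on something with over 40 N, if the wrist force passes 120 N, or if a joint passes its speed limit or range.

## Working session

There is one attempt and no reset: what is moved stays moved. The work goes in short steps, Python scripts to look and compute and a tool call to move; the robot and the scene stay as the last step left them, time stands still between calls to the robot, and variables do not carry over. Pictures are saved under pics/ and viewed, about 8 in all and at most 12, crops included, and the job is handed in when it is done.

Besides the shell and the picture viewer there is one more tool, called after "Call:" as name(argument=value, ...) on one line, values as JSON. apply_moves: Moves the arm, as the interface text tells. Its arguments: {"type":"object","properties":{"deltas":{"type":"array"},"newtons":{"type":"number"}},"required":["deltas"]}

```bash
mkdir -p pics; cat > h.py <<'E'
import numpy as np, cv2
from plant import ctrl
def save(p,n): cv2.imwrite(f'pics/{n}.png',p['image'][:,:,::-1])
def ray(p,uv,z):
    K=p['mtx'];T=p['world_from_camera']
    d=T[:3,:3]@np.linalg.inv(K)@np.array([uv[0],uv[1],1.]);o=T[:3,3]
    return (o+d*(z-o[2])/d[2])
def proj(p,X):
    K=p['mtx'];T=np.linalg.inv(p['world_from_camera']);c=T[:3,:3]@np.array(X,float)+T[:3,3];u=K@c;return u[:2]/u[2]
E
python3 - <<'E'
from h import *
np.set_printoptions(precision=2,suppress=True)
o=ctrl.get_obs();print(o['time_s'],o['ee_pos'],o['ee_rot'],o['finger_gap'])
A={}
Z=dict(head=39,ridge=53,lug=43,seat=45,cell=0,lampbase=0,spacer=0,pencup=0,eraser=0)
for n in ['top','scene']:
    p=ctrl.snapshot(n);save(p,n);A[n]=p
    print(n,p['world_from_camera'][:3,3])
    for k in Z:
        for r in ctrl.pinpoint(p,k):
            print(k,r['conf'],np.array(r['centre']),ray(p,r['centre'],Z[k])[:2])
cv2.imwrite('pics/both.png',cv2.resize(np.vstack([A['top']['image'],A['scene']['image']])[:,:,::-1],None,fx=.7,fy=.7))
E
```

```text
0.0 [170.72 600.91 255.67] [[-0.96  0.27 -0.  ]
 [ 0.27  0.96 -0.  ]
 [-0.   -0.   -1.  ]] 85.36081202188214
top [ 366.68 -100.87 1442.93]
head 0.73 [161.9 199. ] [571.35 250.14]
head 0.7 [162.6 236.1] [468.7 243.5]
head 0.63 [198.7 196.8] [579.16 148.69]
ridge 0.77 [166.7 207.1] [547.17 232.51]
ridge 0.76 [193.1 200.8] [565.73 161.11]
ridge 0.6 [167.5 242.9] [449.46 225.96]
lug 0.96 [298.9 234.8] [ 478.07 -129.75]
lug 0.83 [156.6 316.1] [253.35 248.75]
lug 0.47 [305.8 216.1] [ 529.83 -147.99]
seat 0.74 [303.9 215.9] [ 530.06 -142.71]
seat 0.6 [157.8 300. ] [296.09 247.04]
seat 0.51 [409.3 237. ] [ 476.82 -431.02]
cell 0.95 [166.8 241.6] [456.24 240.55]
cell 0.81 [167.  199.7] [575.26 245.32]
lampbase 0.95 [302.7 223.4] [ 513.94 -140.93]
pencup 0.55 [409.9 235.9] [ 483.5  -443.38]
eraser 0.55 [257.  180.7] [634.25  -8.96]
scene [1026.3   464.07  889.86]
head 0.93 [384.1 313.4] [571.06 247.19]
head 0.91 [344.8 288.6] [590.78 154.42]
head 0.58 [413.9 283.8] [469.33 241.33]
ridge 0.88 [350.3 287.5] [587.27 165.06]
ridge 0.6 [418.5 270.9] [445.52 230.67]
lug 0.88 [474. 234.] [259.3  246.05]
lug 0.73 [293.1 183.8] [ 473.92 -146.98]
seat 0.72 [461.6 241.6] [301.58 241.21]
seat 0.58 [281.7 193.4] [ 518.96 -138.68]
cell 0.72 [411.5 293.9] [468.2 244.3]
cell 0.61 [344.2 294.1] [581.77 149.22]
cell 0.58 [382.8 322.1] [567.6  249.06]
lampbase 0.75 [457.  255.3] [305.05 246.43]
lampbase 0.6 [281.  203.2] [ 515.6  -145.49]
spacer 0.77 [251.9 294.7] [737.84  19.64]
spacer 0.43 [386.7 311.2] [542.   237.35]
spacer 0.16 [304.7 379.4] [773.9  232.94]
pencup 0.95 [222.1 142.3] [ 493.68 -439.31]
pencup 0.71 [389.8 301.5] [519.09 226.06]
pencup 0.51 [306.7 380.3] [772.12 236.72]
eraser 0.7 [279.2 264.4] [640.79  -2.99]
```

View pics/both.png

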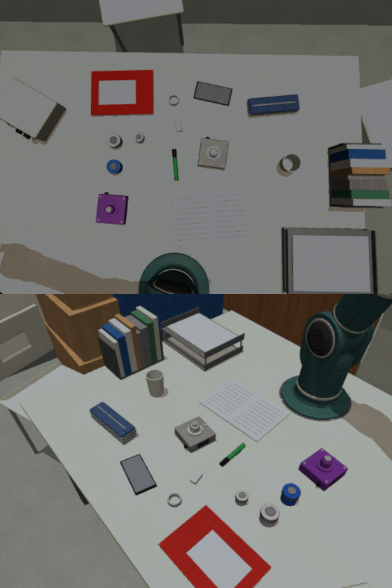

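The pictures show three cell-like things: a blue one at top px (162,236), a silver one at (162,199) that looks larger, and a silver one at (199,197) that looks smaller. There are two bases: purple at (158,300) and grey at (304,218). I choose the larger silver cell near (571,250) and the grey base near (515,-142), and check both in one crop.

```bash
python3 - <<'E'
import cv2,numpy as np
t=cv2.imread('pics/top.png');s=cv2.imread('pics/scene.png')
def c(i,x,y,w,h,W=390,H=290): return cv2.resize(i[y:y+h,x:x+w],(W,H),interpolation=cv2.INTER_CUBIC)
cv2.imwrite('pics/crop.png',np.vstack([np.hstack([c(t,140,180,80,60),c(t,264,185,80,60)]),np.hstack([c(s,325,265,110,82),c(s,230,165,110,82)])]))
E
```

```text
(no output)
```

View pics/crop.png

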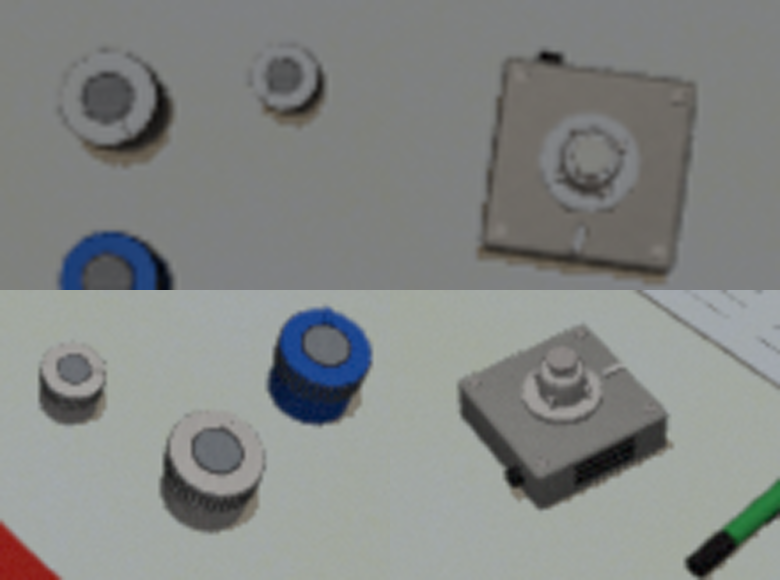

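Crops: the larger silver cell is at crop (110,100), its ridge at about crop (128,130), bearing roughly 215° in the world. The grey base's lug is at crop (580,240), towards world -x. Now I move over the cell.

Call:
apply_moves(deltas=[[0, [-20, -10, 0], 0], [0, [-28, -13, 0], 0], [0, [-28, -13, 0], 0], [0, [-28, -13, 0], 0], [0, [-28, -13, 0], 0], [0, [-28, -13, 0], 0], [0, [-28, -13, 0], 0], [0, [-28, -14, 0], 0], [0, [-28, -14, 0], 0], [0, [-28, -14, 0], 0], [0, [-28, -14, 0], 0], [0, [-28, -14, 0], 0], [0, [-28, -14, 0], 0], [0, [-28, -14, 0], 0], [0, [-28, -14, 0], 0], [0, [-28, -14, 0], 0], [0, [-28, -14, 0], 0], [0, [-8, -2, 0], 0], [0, [0, 0, 0], 0]])

```text
time_s: 2.58
ee_pos: [567.6, 247.5, 256.1]
ee_rot: [[-0.961, 0.277, 0.001], [0.277, 0.961, -0.001], [-0.001, -0.001, -1.0]]
contact_force: [0.7, 0.0, -0.2]
finger_gap: 85.3
```

```bash
python3 - <<'E'
from h import *
np.set_printoptions(precision=2,suppress=True)
o=ctrl.get_obs();print(o['time_s'],o['ee_pos'],o['ee_rot'],o['q'])
p=ctrl.snapshot('wrist');save(p,'w1');print(p['world_from_camera'])
for k,z in dict(head=39,ridge=53,cell=0).items():
    for r in ctrl.pinpoint(p,k): print(k,r['conf'],np.array(r['centre']),ray(p,r['centre'],z)[:2])
E
```

```text
2.5833 [567.59 247.54 256.13] [[-0.96  0.28  0.  ]
 [ 0.28  0.96 -0.  ]
 [-0.   -0.   -1.  ]] [-0.62  0.41  0.21  1.64 -0.09  1.1   0.9 ]
[[  0.28   0.91   0.3  491.19]
 [  0.96  -0.26  -0.09 270.39]
 [ -0.     0.31  -0.95 373.52]
 [  0.     0.     0.     1.  ]]
head 0.75 [282.6 180. ] [570.09 249.33]
head 0.71 [193.8 220.7] [585.25 155.44]
head 0.55 [247.1  69.7] [468.96 246.75]
ridge 0.83 [222.6  49.2] [449.77 233.5 ]
ridge 0.77 [268.1 170.1] [554.56 240.31]
ridge 0.64 [196.2 211.4] [573.35 165.55]
ridge 0.34 [ 92.5 285.9] [618.14  40.22]
cell 0.96 [199.  211.6] [587.97 151.02]
cell 0.87 [246.1  69.6] [466.03 243.11]
cell 0.77 [281.  174.4] [573.09 246.92]
```

View pics/w1.png

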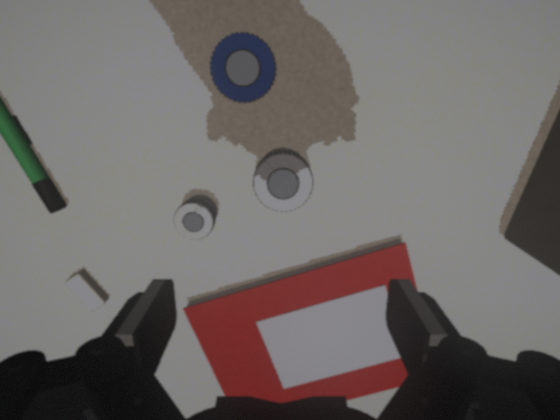

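The wrist view shows the silver cell at (283,182), the small one at (194,221) and the blue one at (243,67). The cell is about 3 mm off the tool axis, so I go down for a closer look at the ridge.

Call:
apply_moves(deltas=[[0, [-1, 1, 20], 0], [0, [-1, 1, 30], 0], [0, [0, 0, 30], 0], [0, [0, 0, 20], 0], [0, [0, 0, 0], 0]])

```text
time_s: 3.2
ee_pos: [565.7, 251.6, 152.4]
ee_rot: [[-0.962, 0.272, -0.005], [0.272, 0.962, -0.002], [0.004, -0.004, -1.0]]
contact_force: [-0.8, -0.8, 0.1]
finger_gap: 84.8
```

```bash
python3 - <<'E'
from h import *
np.set_printoptions(precision=2,suppress=True)
o=ctrl.get_obs();print(o['time_s'],o['ee_pos'])
p=ctrl.snapshot('wrist');save(p,'w2')
R={}
for k,z in dict(head=39,ridge=53,cell=0).items():
    for r in ctrl.pinpoint(p,k): print(k,r['conf'],np.array(r['centre']),ray(p,r['centre'],z)[:2])
u=proj(p,[571,249,50]).astype(int);print(u)
# rectify top plane z=50, 2 px/mm*4, 80mm window, x up? cols=+x, rows=-y
c=np.array([571,249.]);S=8;n=80*S//2
K=p['mtx'];T=np.linalg.inv(p['world_from_camera'])
src=np.float32([proj(p,[c[0]+a,c[1]+b,50]) for a,b in [(-40,40),(40,40),(40,-40),(-40,-40)]])
H=cv2.getPerspectiveTransform(src,np.float32([[0,0],[560,0],[560,560],[0,560]]))
cv2.imwrite('pics/rect2.png',cv2.warpPerspective(p['image'],H,(560,560),flags=cv2.INTER_CUBIC)[:,:,::-1])
E
```

```text
3.2 [565.66 251.62 152.42]
head 0.93 [161.6 268. ] [580.88 161.2 ]
head 0.57 [223.2  66.1] [467.47 244.52]
ridge 0.97 [186.2  37.9] [449.89 231.57]
ridge 0.7 [162.2 260.3] [570.26 170.47]
ridge 0.68 [256.5 210.3] [554.01 239.69]
cell 0.65 [280.1 207. ] [572.02 249.6 ]
cell 0.64 [168.5 256.7] [588.27 151.25]
cell 0.61 [229.2  70.3] [467.39 242.64]
[278 229]
```

View pics/rect2.png

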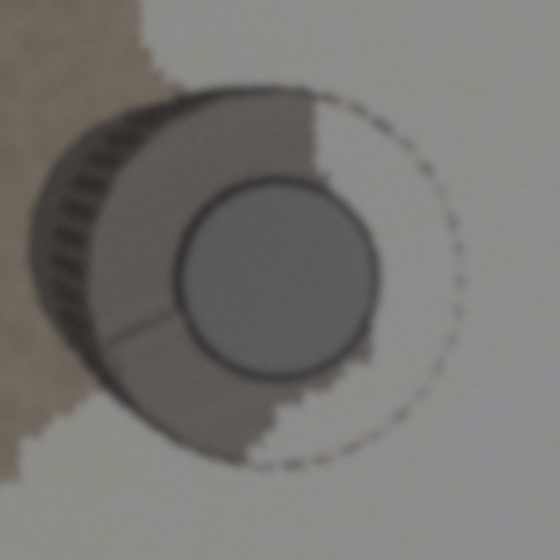

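The rectified close view (7 px/mm) puts the head circle at (277,278), i.e. world (570.6,249.3). The ridge's side edge runs from (110,343) to (178,312), so the ridge bears about 207°. I let the arm settle, centre it and go down.

Call:
apply_moves(deltas=[[0, [0, 0, 0], 0], [0, [0, 0, 0], 0], [0, [0, 0, 0], 0]])

```text
time_s: 3.65
ee_pos: [568.5, 251.4, 157.2]
ee_rot: [[-0.962, 0.273, 0.001], [0.273, 0.962, 0.001], [-0.001, 0.001, -1.0]]
contact_force: [-0.4, 0.1, 0.0]
finger_gap: 85.5
```

Call:
apply_moves(deltas=[[0, [-2.6, -1.5, 10], 0], [0, [0, 0, 20], 0], [0, [0, 0, 25], 0], [0, [0, 0, 25], 0], [0, [0, 0, 20], 0], [0, [0, 0, 8], 0], [0, [0, 0, 3], 0], [0, [0, 0, 0], 0], [0, [0, 0, 0], 0], [0, [0, 0, 0], 0]])

```text
time_s: 4.48
ee_pos: [571.1, 249.3, 46.5]
ee_rot: [[-0.962, 0.273, 0.002], [0.273, 0.962, 0.001], [-0.001, 0.001, -1.0]]
contact_force: [-0.5, 0.7, 0.2]
finger_gap: 85.3
```

Call:
apply_moves(deltas=[[0.2, [0, 0, 0], 0], [0.35, [0, 0, 0], 0], [0.6, [0, 0, 0], 0], [1, [0, 0, 0], 0], [1, [0, 0, 0], 0], [1, [0, 0, 0], 0], [1, [0, 0, 0], 0], [1, [0, 0, 0], 0], [1, [0, 0, 0], 0]], newtons=60)

```text
time_s: 5.23
ee_pos: [570.7, 249.3, 46.2]
ee_rot: [[-0.962, 0.273, 0.001], [0.273, 0.962, 0.0], [-0.001, 0.001, -1.0]]
contact_force: [-3.3, -0.1, 10.2]
finger_gap: 52.9
```

Call:
apply_moves(deltas=[[1, [0, 0, -8], 0], [1, [0, 0, -20], 0], [1, [0, 0, -30], 0], [1, [0, 0, -30], 0], [1, [0, 0, -30], 0], [1, [0, 0, -20], 0], [1, [0, 0, -12], 0], [1, [0, 0, 0], 0], [1, [0, 0, 0], 0], [1, [0, 0, 0], 0]])

```text
time_s: 6.07
ee_pos: [569.7, 248.9, 193.9]
ee_rot: [[-0.962, 0.273, -0.002], [0.273, 0.962, -0.001], [0.001, -0.001, -1.0]]
contact_force: [-0.0, -0.7, -2.3]
finger_gap: 52.1
```

```bash
python3 - <<'E'
from h import *
np.set_printoptions(precision=2,suppress=True)
o=ctrl.get_obs();print(o['time_s'],o['ee_pos'],o['contact_force'],o['finger_gap'],o['q'])
p=ctrl.snapshot('wrist');save(p,'w3')
for k,z in dict(head=o['ee_pos'][2]-6,ridge=o['ee_pos'][2]+8).items():
    for r in ctrl.pinpoint(p,k): print(k,r['conf'],np.array(r['centre']),ray(p,r['centre'],z)[:2])
for n in ['top','scene']:
  p=ctrl.snapshot(n)
  for k,z in dict(lug=43,seat=45,lampbase=0,pinlevel=55.5).items():
    for r in ctrl.pinpoint(p,k): print(n,k,r['conf'],np.array(r['centre']),ray(p,r['centre'],z)[:2])
E
```

```text
6.0667 [569.74 248.88 193.86] [-0.03 -0.69 -2.3 ] 52.14400824911289 [-0.61  0.48  0.2   1.68 -0.11  0.99  0.92]
head 0.83 [233.9  61.3] [481.6  259.43]
head 0.6 [179.2 241.3] [534.22 221.26]
head 0.57 [279.8 301.9] [568.59 249.64]
ridge 0.76 [242.3 285.3] [550.48 241.7 ]
ridge 0.7 [180.9 233.2] [527.11 228.47]
top lug 0.87 [301.3 231.3] [ 487.77 -136.19]
top lug 0.72 [157.  316.5] [252.31 247.63]
top lug 0.28 [153.8 193.3] [586.28 272.22]
top seat 0.85 [160.3 301.4] [292.49 240.15]
top seat 0.83 [303.9 215.5] [ 531.17 -142.69]
top seat 0.67 [302.1 133.5] [ 761.94 -134.75]
top lampbase 0.7 [162.1 294.6] [308.81 247.  ]
top lampbase 0.62 [307.3 222.6] [ 516.42 -153.9 ]
top pinlevel 0.94 [155.6 301.2] [293.37 250.14]
top pinlevel 0.61 [304.3 219.4] [ 519.27 -143.6 ]
scene lug 0.78 [291.  185.2] [ 481.27 -146.68]
scene lug 0.55 [474.4 234.9] [260.84 248.2 ]
scene lug 0.26 [274.9 190.5] [ 524.43 -158.78]
scene seat 0.97 [280.2 192.7] [ 520.29 -142.93]
scene seat 0.62 [461.4 243.4] [306.23 243.98]
scene lampbase 0.97 [460.  254.9] [298.7  250.28]
scene lampbase 0.7 [280.8 206.4] [ 523.08 -137.38]
scene pinlevel 0.67 [465.  239.6] [299.94 245.55]
scene pinlevel 0.65 [280.9 190.4] [ 520.23 -140.25]
```

View pics/w3.png

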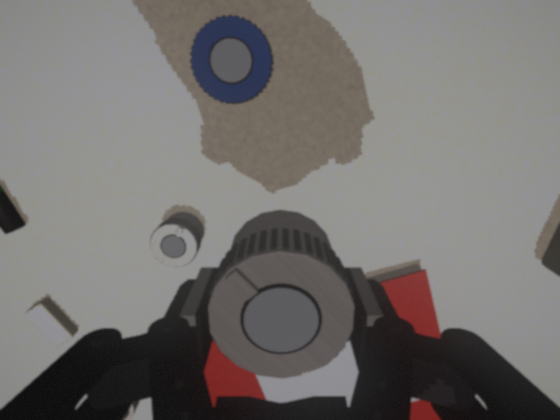

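The cell is held (gap 52 mm), with its ridge near (245,285), bearing about 205°. I move beside the base so that the wrist camera can see it.

Call:
apply_moves(deltas=[[1, [-5, -12, 0], 0], [1, [-10, -24, 0], 0], [1, [-12, -30, 0], 0], [1, [-12, -30, 0], 0], [1, [-12, -30, 0], 0], [1, [-12, -30, 0], 0], [1, [-12, -30, 0], 0], [1, [-12, -30, 0], 0], [1, [-12, -30, 0], 0], [1, [-12, -30, 0], 0], [1, [-12, -30, 0], 0], [1, [-12, -30, 0], 0], [1, [-12, -24, 0], 0], [1, [-12, -16, 0], 0], [1, [-10, -12, 0], 0], [1, [0, -2, 0], 0], [1, [0, 0, 0], 0], [1, [0, 0, 0], 0], [1, [0, 0, 0], 0]])

```text
time_s: 8.3
ee_pos: [626.2, -171.3, 195.4]
ee_rot: [[-0.962, 0.272, -0.0], [0.272, 0.962, 0.0], [0.0, 0.0, -1.0]]
contact_force: [0.0, 0.2, -0.4]
finger_gap: 52.8
```

```bash
python3 - <<'E'
from h import *
np.set_printoptions(precision=2,suppress=True)
o=ctrl.get_obs();print(o['time_s'],o['ee_pos'],o['ee_rot'],o['contact_force'],o['finger_gap'],o['q'])
p=ctrl.snapshot('wrist');save(p,'w4')
for k,z in dict(head=o['ee_pos'][2]-6,ridge=o['ee_pos'][2]+8,seat=45,lug=43,pinlevel=55.5,lampbase=0).items():
    for r in ctrl.pinpoint(p,k): print(k,r['conf'],np.array(r['centre']),ray(p,r['centre'],z)[:2])
c=np.array([519,-142.])
src=np.float32([proj(p,[c[0]+a,c[1]+b,39]) for a,b in [(-70,70),(70,70),(70,-70),(-70,-70)]])
H=cv2.getPerspectiveTransform(src,np.float32([[0,0],[560,0],[560,560],[0,560]]))
cv2.imwrite('pics/rect4.png',cv2.warpPerspective(p['image'],H,(560,560),flags=cv2.INTER_CUBIC)[:,:,::-1])
E
```

```text
8.3 [ 626.18 -171.31  195.35] [[-0.96  0.27 -0.  ]
 [ 0.27  0.96  0.  ]
 [ 0.    0.   -1.  ]] [ 0.02  0.21 -0.4 ] 52.751022075828345 [ 0.01  0.53  0.29  1.61 -0.17  1.02  1.65]
head 0.67 [282.7 301.1] [ 625.01 -169.36]
ridge 0.87 [241.9 289.2] [ 608.28 -179.08]
seat 0.98 [278.2  48.3] [ 524.75 -143.52]
lug 0.58 [276.9 301.2] [ 712.98 -198.23]
lampbase 0.55 [280.1  57.4] [ 527.31 -142.96]
```

View pics/rect4.png

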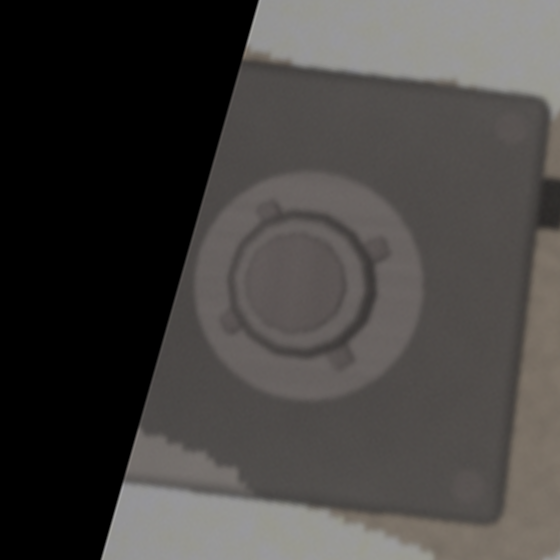

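The rectified view (4 px/mm) shows the spigot with four pins at bearings of about 27° mod 90. The boss centre is at (308,286), so the seat is near (526.7,-143.6). The box edges are tilted 7°, so the lug bears 173°. The move to above the seat also turns the ridge from about 206° to 173°.

Call:
apply_moves(deltas=[[1, [10, 0, 0], 0], [1, [22, 0, 0], 0], [1, [25, 0, 0], 0], [1, [25, 0, 0], 0], [1, [15, 0, 0], 0], [1, [6, 0, 0], 0], [1, [0, 0, 0], 0.075], [1, [0, 0, 0], 0.1], [1, [0, 0, 0], 0.1], [1, [0, 0, 0], 0.1], [1, [0, 0, 0], 0.1], [1, [0, 0, 0], 0.1], [1, [0, 0, 0], 0], [1, [0, 0, 0], 0], [1, [0, 0, 0], 0], [1, [0, 0, 0], 0]])

```text
time_s: 9.98
ee_pos: [527.4, -144.1, 195.4]
ee_rot: [[-0.661, 0.751, 0.0], [0.751, 0.661, -0.0], [-0.0, 0.0, -1.0]]
contact_force: [0.4, 0.2, -1.9]
finger_gap: 52.1
```

```bash
python3 - <<'E'
from h import *
np.set_printoptions(precision=3,suppress=True)
o=ctrl.get_obs();print(o['time_s'],o['ee_pos'],o['ee_rot'],o['contact_force'],o['finger_gap'],o['q'])
p=ctrl.snapshot('wrist');save(p,'w5');t=ctrl.snapshot('top')
for k,z in dict(head=o['ee_pos'][2]-6,ridge=o['ee_pos'][2]+8,seat=45,lug=43).items():
  for n,s in dict(w=p,t=t).items():
    for r in ctrl.pinpoint(s,k): print(n,k,r['conf'],np.array(r['centre']),ray(s,r['centre'],z)[:2])
def rect(s,z,m,S):
  c=o['ee_pos'][:2]
  src=np.float32([proj(s,[c[0]+a,c[1]+b,z]) for a,b in [(-m,m),(m,m),(m,-m),(-m,-m)]])
  H=cv2.getPerspectiveTransform(src,np.float32([[0,0],[S,0],[S,S],[0,S]]))
  w=cv2.warpPerspective(s['image'],H,(S,S),flags=cv2.INTER_CUBIC)[:,:,::-1]
  return cv2.normalize(np.ascontiguousarray(w),None,0,255,cv2.NORM_MINMAX)
cv2.imwrite('pics/rect5.png',np.hstack([rect(p,o['ee_pos'][2]+6,36,400),rect(t,o['ee_pos'][2]+6,36,400)]))
E
```

```text
9.9833 [ 527.442 -144.128  195.354] [[-0.661  0.751  0.   ]
 [ 0.751  0.661 -0.   ]
 [-0.     0.    -1.   ]] [ 0.394  0.227 -1.923] 52.1229271313823 [-0.133  0.37   0.422  1.881 -0.186  0.929  1.098]
w head 0.97 [281.6 303. ] [ 527.587 -142.207]
w head 0.5 [281.8 201. ] [ 500.377 -111.263]
t head 0.57 [158.1 236.5] [456.613 217.58 ]
t head 0.44 [197.4 195.5] [559.601 125.298]
w ridge 0.59 [239.4 288.5] [ 507.215 -140.732]
t ridge 0.91 [167.  238.4] [451.362 192.298]
t ridge 0.66 [193.8 196.4] [555.08  131.477]
w seat 0.68 [277.  197.7] [ 525.359 -144.326]
w seat 0.2 [238.9 150.3] [ 480.78  -135.588]
t seat 0.6 [156.2 299.2] [298.141 251.439]
w lug 0.9 [237.7 155.4] [ 482.544 -139.476]
t lug 0.7 [155.5 315.3] [255.412 251.801]
```

View pics/rect5.png

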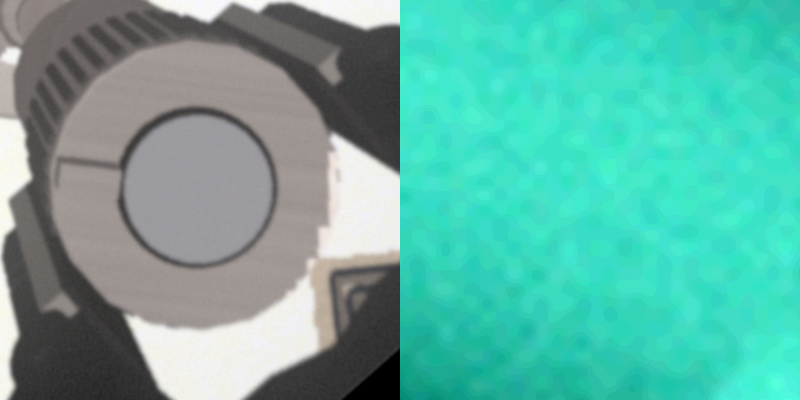

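The enhanced wrist view shows the ridge outline from (58,158) to (121,180), bearing about 173–175° from the head centre (195,186). The lug bears about 174°, so the ridge faces it. The known gripped cell shows a camera bias of (+0.6,+1.3) mm in the tool axes, so I correct the seat to about (526.3,-145.4) and go down to just above the spigot.

Call:
apply_moves(deltas=[[1, [-0.2, -1.7, 8], 0], [1, [0, 0, 18], 0], [1, [0, 0, 20], 0], [1, [0, 0, 18], 0], [1, [0, 0, 9], 0], [1, [0, 0, 4], 0], [1, [0, 0, 0], 0], [1, [0, 0, 0], 0], [1, [0, 0, 0], 0]])

```text
time_s: 11.23
ee_pos: [526.7, -145.5, 119.2]
ee_rot: [[-0.659, 0.753, 0.001], [0.753, 0.659, -0.0], [-0.001, 0.001, -1.0]]
contact_force: [0.0, -0.5, -1.1]
finger_gap: 52.5
```

Call:
apply_moves(deltas=[[1, [0, 0, 1.5], 0], [1, [0, 0, 1.5], 0], [1, [0, 0, 1.5], 0], [1, [0, 0, 1.5], 0], [1, [0, 0, 0], 0], [1, [0, 0, 0], 0]])

```text
time_s: 11.73
ee_pos: [526.1, -145.4, 112.2]
ee_rot: [[-0.659, 0.753, -0.0], [0.753, 0.659, -0.0], [0.0, -0.0, -1.0]]
contact_force: [-1.0, 0.1, -1.6]
finger_gap: 52.8
```

Call:
apply_moves(deltas=[[1, [0, 0, 1], 0], [1, [0, 0, 1], 0], [1, [0, 0, 1], 0], [1, [0, 0, 1], 0], [1, [0, 0, 0], 0], [1, [0, 0, 0], 0]])

```text
time_s: 12.23
ee_pos: [526.1, -145.4, 108.3]
ee_rot: [[-0.659, 0.752, -0.0], [0.752, 0.659, -0.0], [0.0, -0.0, -1.0]]
contact_force: [0.0, 0.4, -1.2]
finger_gap: 52.3
```

Call:
apply_moves(deltas=[[1, [0, 0, 1.5], 0], [1, [0, 0, 1.5], 0], [1, [0, 0, 1.5], 0], [1, [0, 0, 0.5], 0], [1, [0, 0, 0], 0], [1, [0, 0, 0], 0]])

```text
time_s: 12.73
ee_pos: [526.1, -145.4, 103.3]
ee_rot: [[-0.659, 0.752, -0.0], [0.752, 0.659, -0.0], [-0.0, -0.0, -1.0]]
contact_force: [0.7, 0.1, -2.0]
finger_gap: 52.4
```

Call:
apply_moves(deltas=[[1, [0, 0, 0.7], 0], [1, [0, 0, 0.7], 0], [1, [0, 0, 0.7], 0], [1, [0, 0, 0.4], 0], [1, [0, 0, 0], 0], [1, [0, 0, 0], 0]])

```text
time_s: 13.23
ee_pos: [526.4, -145.5, 101.5]
ee_rot: [[-0.659, 0.753, 0.001], [0.753, 0.659, 0.0], [-0.0, 0.001, -1.0]]
contact_force: [-5.2, 0.3, 14.1]
finger_gap: 52.3
```

It stands on the pins: contact at TCP z 101.5 against 101.8 expected, with 14 N up and the ridge facing the lug. Now I turn clockwise under a light push.

Call:
apply_moves(deltas=[[1, [0, 0, 0], 0.04], [1, [0, 0, 0], 0.06], [1, [0, 0, 0], 0.06], [1, [0, 0, 0], 0.06], [1, [0, 0, 0], 0.06], [1, [0, 0, 0], 0.06], [1, [0, 0, 0], 0.06], [1, [0, 0, 0], 0], [1, [0, 0, 0], 0], [1, [0, 0, 0], 0]])

```text
time_s: 14.07
ee_pos: [526.8, -145.5, 101.6]
ee_rot: [[-0.314, 0.95, 0.002], [0.95, 0.314, -0.0], [-0.001, 0.001, -1.0]]
contact_force: [-0.5, 0.9, 11.9]
finger_gap: 52.5
```

Call:
apply_moves(deltas=[[1, [0, 0, 0], 0.04], [1, [0, 0, 0], 0.05], [1, [0, 0, 0], 0.05], [1, [0, 0, 0], 0], [1, [0, 0, 0], 0]])

```text
time_s: 14.48
ee_pos: [526.5, -145.6, 101.6]
ee_rot: [[-0.178, 0.984, 0.001], [0.984, 0.178, -0.0], [-0.0, 0.001, -1.0]]
contact_force: [-3.5, 0.3, 13.8]
finger_gap: 52.6
```

Call:
apply_moves(deltas=[[1, [0, 0, 0], 0.04], [1, [0, 0, 0], 0.05], [1, [0, 0, 0], 0.05], [1, [0, 0, 0], 0], [1, [0, 0, 0], 0]])

```text
time_s: 14.9
ee_pos: [526.5, -145.5, 101.4]
ee_rot: [[-0.038, 0.999, 0.001], [0.999, 0.038, -0.0], [-0.0, 0.001, -1.0]]
contact_force: [-2.5, 0.5, 10.7]
finger_gap: 52.4
```

Call:
apply_moves(deltas=[[1, [0, 0, 0], 0.04], [1, [0, 0, 0], 0.05], [1, [0, 0, 0], 0.05], [1, [0, 0, 0], 0], [1, [0, 0, 0], 0]])

```text
time_s: 15.32
ee_pos: [526.1, -145.2, 100.7]
ee_rot: [[0.099, 0.995, -0.0], [0.995, -0.099, -0.0], [-0.0, -0.0, -1.0]]
contact_force: [-0.5, 0.5, 0.2]
finger_gap: 52.3
```

The force vanished and z dropped to 100.7 after a turn of about 47°, so the keyways are in line. I push down.

Call:
apply_moves(deltas=[[1, [0, 0, 1], 0], [1, [0, 0, 1], 0], [1, [0, 0, 1], 0], [1, [0, 0, 1], 0], [1, [0, 0, 0], 0], [1, [0, 0, 0], 0]])

```text
time_s: 15.82
ee_pos: [526.0, -145.3, 96.7]
ee_rot: [[0.101, 0.995, -0.0], [0.995, -0.101, 0.0], [-0.0, -0.0, -1.0]]
contact_force: [-1.1, 1.0, -2.8]
finger_gap: 52.7
```

Call:
apply_moves(deltas=[[1, [0, 0, 1], 0], [1, [0, 0, 1], 0], [1, [0, 0, 1], 0], [1, [0, 0, 1], 0], [1, [0, 0, 0.7], 0], [1, [0, 0, 0], 0], [1, [0, 0, 0], 0]])

```text
time_s: 16.4
ee_pos: [526.1, -145.4, 92.2]
ee_rot: [[0.101, 0.995, -0.0], [0.995, -0.101, 0.0], [0.0, -0.0, -1.0]]
contact_force: [-3.9, 2.0, 4.7]
finger_gap: 52.0
```

Call:
apply_moves(deltas=[[1, [0, 0, 0.6], 0], [1, [0, 0, 0.5], 0], [1, [0, 0, 0.5], 0], [1, [0, 0, 0], 0], [1, [0, 0, 0], 0]])

```text
time_s: 16.82
ee_pos: [526.1, -145.3, 91.1]
ee_rot: [[0.101, 0.995, 0.0], [0.995, -0.101, 0.001], [0.001, 0.0, -1.0]]
contact_force: [-9.9, 4.9, 19.1]
finger_gap: 52.8
```

Call:
apply_moves(deltas=[[1, [0, 0, 0.3], 0], [1, [0, 0, 0], 0], [1, [0, 0, 0], 0], [1, [0, 0, 0], 0]])

```text
time_s: 17.15
ee_pos: [526.2, -145.3, 91.1]
ee_rot: [[0.101, 0.995, 0.0], [0.995, -0.101, 0.001], [0.001, 0.0, -1.0]]
contact_force: [-11.6, 5.1, 25.0]
finger_gap: 52.4
```

```bash
python3 - <<'E'
from h import *
np.set_printoptions(precision=2,suppress=True)
p=ctrl.snapshot('wrist');s=ctrl.snapshot('scene')
o=ctrl.get_obs();print(o['time_s'],o['ee_pos'],o['contact_force'],o['finger_gap'])
u=proj(s,[526,-145,70]);x,y=int(u[0]),int(u[1])
c=cv2.resize(s['image'][y-45:y+45,x-60:x+60],(560,420),interpolation=cv2.INTER_CUBIC)
cv2.imwrite('pics/end.png',cv2.resize(np.hstack([p['image'],c])[:,:,::-1],(800,300)))
E
```

```text
17.25 [ 526.14 -145.36   91.12] [-11.39   4.36  24.96] 52.428168324391095
```

View pics/end.png

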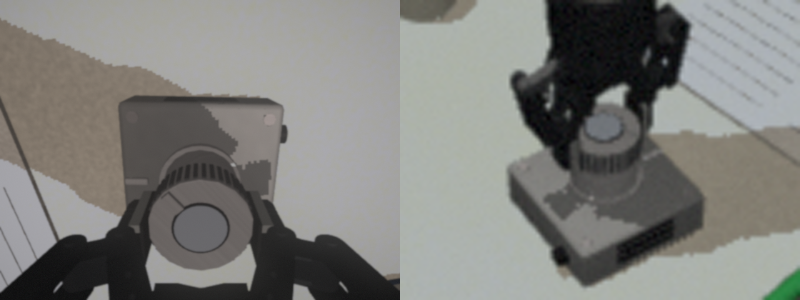

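z held at 91.1 while the force rose by 6 N, so the cell is on a hard stop, 10.4 mm below the pin level. In the wrist view the ridge sits where it was relative to the jaws, so nothing slipped. The scene view shows the cell seated on the base.

```bash
python3 -c "
from plant import ctrl
print(ctrl.sign_off())"
```

```text
the job is handed in; nothing more can be done
None
```

The lens cell is fitted to the grey lamp base and was handed in pushed fully home, with the gripper still holding it down. The clock read 17.3 s at the last check, against the 48 s limit. I used the larger silver cell.

- **Standing on the pins:** I set the cell on the spigot with its ridge bearing about 173–175° and the lug about 173–174°. It met the pins at TCP z 101.5 mm, where 101.8 was expected.
- **Turning:** I turned it clockwise under a light push until the keyways dropped over the pins, after about 47°.
- **Pushing home:** I pushed it down to z 91.1 mm, 10.4 mm below the pin level (10.5 expected). Adding 6 N did not move it further, so it is against the seat. The last reading was about 25 N upward.
- **Slip:** the last wrist view shows the ridge in the same place relative to the jaws.

**Checks that disagreed or are open:**
- The top and scene cameras placed the seat up to about 6 mm away from the wrist camera's estimate. I used the wrist estimate, corrected for a bias of about 1.5 mm, and the cell went onto the spigot without side force.
- About 12 N of sideways force remained at the end.
- I did not take a final picture of the bystanders, but no unexpected contact showed along the way.

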